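# Find the objective can that rattles and hand it over

## Robot

A 6-joint arm with a two-finger parallel gripper is mounted at the origin on a cart in front of the work surface, level with it; the furniture and walls round the work are solid. World frame = base frame: x ahead of the robot, y to its left, z up, the work surface at z = 0. Lengths are in m, angles in rad, forces in N, time in s.
With the tool pointing down it reaches from about 0.35 to 0.975 m from the base axis. Payload 7.1 kg.
Tool frame: the origin (TCP) lies between the finger pads; the fingertips stand 11 mm ahead of it and the grasp point (between the pads) lies 8 mm behind it; z points along the fingers, y is the line along which they close (so a half turn about z gives the same grasp; the last joint's range is limited). The gripper opens to 88 mm and grips with 3 to 60 N. Pads are 20 mm wide; open, the fingers measure 115 mm over their backs; the gripper's body (75 mm by 178 mm) begins 61 mm behind the grasp point.
Start: joints at [1.306, 0.423, 1.63, -0, 1.089, -0.019], TCP at [0.152, 0.606, 0.234] pointing down, gripper open.
Joint ranges: [-3, 3], [-0.9, 2.11], [0.09, 2.58], [-1.31, 4.45], [0.11, 2.69], [-2.54, 2.54]. Speed limits (rad/s): [2.39, 2.39, 3.01, 3.14, 3.14, 3.14].

## Interface

Orientations are given as [roll, pitch, yaw] about the fixed x, y, z axes, in that order (R = Rz(yaw) Ry(pitch) Rx(roll)).
In Python, from station import r, fingers, kin, imaging, finder gives the robot as it stands. Calls block until the motion is done:
- r.move_pose(position, orientation): joint-space move of the TCP to a pose.
- r.line_to(position, ori=None, speed=0.15): straight line of the TCP; ori=None keeps the orientation; speed is the mean speed in m/s.
- r.move_j(angles): joint-space move.
- fingers.ungrasp() and fingers.clamp(f_grip=None): open the fingers fully, or close them until they stop; f_grip is the grip in N (None keeps the last).
- r.wait(seconds).
- kin.inverse_kinematics(position, orientation): joint angles nearest the present ones, or None.
- imaging.capture(name): name is "side" or "top"; returns a dict with "color" (480x640x3 uint8, blue, green, red), "mtx" (3x3 intrinsics, pixels), "distortion" ([k1, k2, p1, p2, k3] as OpenCV has them; the pictures are not rectified), "rvec" (rotation vector, rad) and "tvec" (3), from world to camera coordinates, as OpenCV has them. Camera axes: x right, y down, z forward; pixel columns grow to the right and rows downward; lengths in m; the calibration is good to about 2 mm. A picture is of the moment at which its call begins. There is no depth.
A pose or a line that the arm cannot do raises r.Unreachable and nothing moves.
- r.close_job(): hands the job in; it is judged then, once.
Trained networks look in the newest picture that a camera, given by its name, has taken for a name from the list of things; names that differ only in an ending like _2 or _b are one class to them, and where a whole thing is asked for, a point or a joint stands for the part that bears it (a point fixed in the world has none). Each returns a list of dicts, best first, with "conf" (0 to 1); they miss things now and then, are a little off and sometimes report something else, mostly with a low value. They report only what shows in the picture. A call takes as long as a camera call.
- finder.search_frame(camera, label): "rect" ([centre column, centre row, width, height] in pixels, round what is visible of it).
- finder.silhouettes(camera, label): "mask" (480x640 bool, what is visible of it) and "rect" ([centre column, centre row, width, height] in pixels, round what is visible of it).
- finder.pinpoint(camera, label): "location" ([column, row] in pixels: a listed point, or the origin of a listed thing).
Readings, each from a call of its own:
- r.read_time_s(): time.
- r.read_joint_positions(): joint angles.
- r.read_qd(): joint speeds.
- r.read_effort(): joint torques, N m.
- r.read_position(): TCP position.
- r.read_tool_rot(): TCP orientation.
- r.read_wrist_force(): force on the tool from outside, world axes, zero at the start.
- r.read_wrist_torque(): the same for the moment, N m.
- r.read_gripper_width(): finger opening in m.
- r.read_grip_force(): force on a finger pad.
Only numpy, scipy, OpenCV 4.12 (cv2) and the standard library are available. Lean on these libraries where they do the work, as an engineer would, in place of code of your own. Each camera call takes 0.05 s, during which the arm holds its last target. There are 200 camera calls.

## Task

Three identical black screw cans and an eyepiece stand in the aluminium storage block, and in one can the spare objective has come loose from its padded cradle. Lift the cans out one after another and shake them briskly sideways until you find the one that rattles; put the quiet ones back down in the block's wells, and bring the rattling one over to the blue-and-white pack of lens tissue. Finish still holding it, upright and motionless in the air about 10 cm above the middle of the pack, where I will take it and open it; leave the eyepiece and the other things on the bench as they are.

Things in the scene. Friction and masses are not known exactly. Their poses are not given: they have to be found in the camera images.
- can_a: a sealed black screw can, 40 mm across and 60 mm tall (38 mm across in its lower half), about 0.45 kg with contents; all three look the same, any may be the rattling one, in any well. Origin: centre of its underside, z up through the lid.
- can_b: a sealed black screw can, 40 mm across and 60 mm tall (38 mm across in its lower half), about 0.45 kg with contents; all three look the same, any may be the rattling one, in any well. Origin: centre of its underside, z up through the lid.
- can_c: a sealed black screw can, 40 mm across and 60 mm tall (38 mm across in its lower half), about 0.45 kg with contents; all three look the same, any may be the rattling one, in any well. Origin: centre of its underside, z up through the lid.
- can_a_mid (a point): point on the axis of can_a, half way up (30 mm). Exactly one can rattles: in it the 0.3 kg objective can knock sideways up to 8 mm off the middle, any way, held there only by soft foam; in the quiet cans nothing moves.
- can_b_mid (a point): point on the axis of can_b, half way up (30 mm). A brisk sideways move that stops dead leaves the loose objective swinging for about a second, about 3 swings a second, pushing the can to and fro with 0.3 to 1 N.
- can_c_mid (a point): point on the axis of can_c, half way up (30 mm). 
- rack: the aluminium storage block, fixed, 165 x 165 x 24 mm, with four blind round wells 45 mm across and 16 mm deep (floor 8 mm above the bench) at x = +-42 mm, y = +-42 mm in its frame. Origin: centre of its underside, z up. Three wells hold the cans, the fourth the eyepiece; a seated can stands with its underside 8 mm above the bench, 44 mm of it above the block.
- eyepiece: a black spare eyepiece with stepped sides and a lens in its top, 41 mm across and 52 mm tall, in one of the wells. Origin: centre of its underside. Leave it alone.
- tissue_pack: a flat blue-and-white pack of lens tissue, 72 x 110 x 13 mm, fixed on the bench to the left of the block. Origin: centre of its underside (its top is 13 mm above), long side along its y.
- tally: an off-white hand tally counter, 41 x 48 x 33 mm, loose on the bench. Origin: centre of its underside. Leave it alone.
- medium: a bottle of pink medium with white cap, 46 mm across, 98 mm tall, loose on the bench. Origin: centre of its underside. Leave it alone.

How it is judged:
On the way:
1. the can with the loose objective has been lifted out of the block and shaken hard enough that the objective knocks at least 5 mm off centre (((distance between objective_1_g and can_a_mid between 0.005 and 0.02 m and z of can_a in the frame of rack above 0.03 m and contact force between the fingers and can_a above 0.5 N) or (distance between objective_1_g and can_b_mid between 0.005 and 0.02 m and z of can_b in the frame of rack above 0.03 m and contact force between the fingers and can_b above 0.5 N) or (distance between objective_1_g and can_c_mid between 0.005 and 0.02 m and z of can_c in the frame of rack above 0.03 m and contact force between the fingers and can_c above 0.5 N))).
At the end, for the whole second after the job is handed in: The rattling can is in the fingers over the tissue pack: axis within 35 mm of its centre, underside 60 to 180 mm above the bench, upright within 0.2 rad, still. Quiet cans stand released in wells (within 3 mm of the floor, upright). Eyepiece moved under 10 mm, tally counter and bottle under 20 mm (((distance between objective_1_g and can_a_mid below 0.02 m and (horizontal distance between can_a and tissue_pack below 0.035 m and height (world z) of can_a between 0.06 and 0.18 m and angle between can_a's own z axis and vertical below 0.2 rad and linear speed of can_a below 0.05 m/s and contact force between the fingers and can_a above 1 N and contact force between can_a and tissue_pack below 0.05 N)) or (not (distance between objective_1_g and can_a_mid below 0.02 m) and (z of can_a in the frame of rack between 0.005 and 0.011 m and x of can_a in the frame of rack between -0.06 and 0.06 m and y of can_a in the frame of rack between -0.06 and 0.06 m and angle between can_a's own z axis and vertical below 0.08 rad and contact force between the fingers and can_a below 0.1 N))) and ((distance between objective_1_g and can_b_mid below 0.02 m and (horizontal distance between can_b and tissue_pack below 0.035 m and height (world z) of can_b between 0.06 and 0.18 m and angle between can_b's own z axis and vertical below 0.2 rad and linear speed of can_b below 0.05 m/s and contact force between the fingers and can_b above 1 N and contact force between can_b and tissue_pack below 0.05 N)) or (not (distance between objective_1_g and can_b_mid below 0.02 m) and (z of can_b in the frame of rack between 0.005 and 0.011 m and x of can_b in the frame of rack between -0.06 and 0.06 m and y of can_b in the frame of rack between -0.06 and 0.06 m and angle between can_b's own z axis and vertical below 0.08 rad and contact force between the fingers and can_b below 0.1 N))) and ((distance between objective_1_g and can_c_mid below 0.02 m and (horizontal distance between can_c and tissue_pack below 0.035 m and height (world z) of can_c between 0.06 and 0.18 m and angle between can_c's own z axis and vertical below 0.2 rad and linear speed of can_c below 0.05 m/s and contact force between the fingers and can_c above 1 N and contact force between can_c and tissue_pack below 0.05 N)) or (not (distance between objective_1_g and can_c_mid below 0.02 m) and (z of can_c in the frame of rack between 0.005 and 0.011 m and x of can_c in the frame of rack between -0.06 and 0.06 m and y of can_c in the frame of rack between -0.06 and 0.06 m and angle between can_c's own z axis and vertical below 0.08 rad and contact force between the fingers and can_c below 0.1 N))) and distance of eyepiece from where it was at the start of the episode below 0.01 m and angle between eyepiece's own z axis and vertical below 0.1 rad and distance of each of tally, medium from where it was at the start of the episode below 0.02 m); the arm keeps its last pose, push and grip.
It fails at once if a bystander is knocked away or over (distance of any of tally, medium from where it was at the start of the episode above 0.04 m or distance of eyepiece from where it was at the start of the episode above 0.03 m).
It also fails if it takes over 72 s, if anything falls off the work surface, if the arm or the gripper's body presses on something with over 40 N, if the wrist force passes 120 N, or if a joint passes its speed limit or range.

## Working session

There is one attempt and no reset: what is moved stays moved. The work goes in short steps, each a Python script; the robot and the scene stay as the last script left them, time stands still between calls to the robot, and variables do not carry over. Pictures are saved under pics/ and viewed, at most 10 in all, crops included, and the job is handed in when it is done.

```bash
ls; mkdir -p pics
python3 - <<'E'
from station import r, fingers, kin, imaging, finder
import cv2,numpy as np
for n in("top","side"):
    c=imaging.capture(n); cv2.imwrite(f"pics/{n}0.png",c["color"])
    R=cv2.Rodrigues(np.array(c["rvec"],float))[0]; print(n,-R.T@np.array(c["tvec"]).ravel(),R[2])
    for l in("can_a","eyepiece","tissue_pack","tally","medium","rack"):
        print(l,[(round(d["conf"],2),np.round(d["rect"])) for d in finder.search_frame(n,l)][:5])
        print("  pin",[(round(d["conf"],2),np.round(d["location"],1)) for d in finder.pinpoint(n,l)][:5])
print(r.read_time_s(),r.read_tool_rot(),r.read_position())
E
```

```text
pics
station.py
top [0.32933052 0.04161508 1.06841142] [ 0.13975205 -0.01222616 -0.99011105]
can_a [(0.55, array([378., 199.,  23.,  27.])), (0.55, array([351., 242.,  21.,  19.])), (0.54, array([342., 206.,  18.,  20.]))]
  pin [(0.8, array([343.9, 210.5])), (0.7, array([348.5, 244.6])), (0.68, array([375.2, 198.5]))]
eyepiece [(0.56, array([389., 232.,  16.,  20.]))]
  pin [(0.85, array([384.7, 234.8])), (0.32, array([362.3, 223. ]))]
tissue_pack [(0.59, array([236., 250.,  53.,  43.]))]
  pin [(0.84, array([232.6, 248.5]))]
tally [(0.86, array([144., 273.,  25.,  18.]))]
  pin [(0.85, array([146.3, 274.9])), (0.47, array([361.7, 223. ]))]
medium [(0.66, array([473., 236.,  34.,  24.]))]
  pin [(0.96, array([463. , 237.5]))]
rack [(0.83, array([364., 223.,  87.,  91.]))]
  pin [(0.78, array([362.2, 225.3])), (0.29, array([346.8, 246.5]))]
side [ 0.50960229 -0.96730411  0.67281655] [-0.01271143  0.85066839 -0.52554896]
can_a [(0.9, array([314., 273.,  15.,  25.])), (0.79, array([351., 268.,  21.,  29.])), (0.64, array([363., 285.,  18.,  27.]))]
  pin [(0.8, array([351.1, 279.6])), (0.75, array([363.9, 297.1])), (0.62, array([312.9, 283.2]))]
eyepiece [(0.88, array([321., 295.,  21.,  21.])), (0.71, array([305., 191.,  21.,  15.]))]
  pin [(0.97, array([322.3, 307.4]))]
tissue_pack [(0.61, array([322., 227.,  31.,  25.])), (0.28, array([322., 296.,  21.,  21.]))]
  pin [(0.71, array([319.6, 227.5])), (0.41, array([362.4, 299.7]))]
tally []
  pin [(0.66, array([348.9, 278.5]))]
medium [(0.76, array([312., 354.,  27.,  54.])), (0.41, array([362., 285.,  19.,  24.]))]
  pin [(0.6, array([312.3, 374.8]))]
rack [(0.71, array([340., 294.,  87.,  63.]))]
  pin [(0.87, array([338.7, 291.8]))]
1.3 [-3.14158516e+00  3.01177286e-05  2.89581821e+00] [0.15204966 0.6062052  0.23368363]
```

```bash
python3 - <<'E'
import cv2,numpy as np
a=cv2.imread("pics/top0.png")[160:310,110:510]; b=cv2.imread("pics/side0.png")[170:400,220:460]
cv2.imwrite("pics/topc.png",cv2.resize(a,None,fx=2,fy=2,interpolation=2)); cv2.imwrite("pics/sidec.png",cv2.resize(b,None,fx=2.5,fy=2.5,interpolation=2))
E
cat > h.py <<'E'
import cv2,numpy as np
from scipy.optimize import least_squares
from station import r, fingers, kin, imaging, finder
def und(c,p): return cv2.undistortPoints(np.array(p,float).reshape(-1,1,2),np.array(c["mtx"]),np.array(c["distortion"]))[:,0]
def ray(c,p):
    R=cv2.Rodrigues(np.array(c["rvec"],float))[0]; o=-R.T@np.array(c["tvec"],float).ravel()
    return o,np.c_[und(c,p),np.ones(len(np.atleast_2d(p)))]@R
def plane(c,p,z):
    o,d=ray(c,p); return o+d*((z-o[2])/d[:,2])[:,None]
def tri(c1,p1,c2,p2):
    o1,d1=ray(c1,[p1]);o2,d2=ray(c2,[p2]);d1=d1[0];d2=d2[0]
    t=np.linalg.lstsq(np.c_[d1,-d2],o2-o1,rcond=None)[0]
    a,b=o1+t[0]*d1,o2+t[1]*d2
    return (a+b)/2,np.linalg.norm(a-b)
E
python3 - <<'E'
from h import *
T=imaging.capture("top");S=imaging.capture("side")
P=dict(c1=((343.9,210.5),(0,0)))
tops=[("343",(343.9,210.5)),("348",(348.5,244.6)),("375",(375.2,198.5)),("eye",(384.7,234.8)),("rack",(362.2,225.3)),("tis",(232.6,248.5)),("tal",(146.3,274.9)),("med",(463,237.5))]
for n,p in tops: print(n,plane(T,[p],0.008 if n[0] in"3e" else 0)[0].round(4))
for n,p in [("351",(351.1,279.6)),("363",(363.9,297.1)),("312",(312.9,283.2)),("eye",(322.3,307.4)),("rack",(338.7,291.8)),("tis",(319.6,227.5)),("med",(312.3,374.8))]: print("S",n,plane(S,[p],0.008 if n[0] in"3e" else 0)[0].round(4))
for a in tops[:3]:
  for b in [(351.1,279.6),(363.9,297.1),(312.9,283.2)]:
    x,e=tri(T,a[1],S,b)
    if e<.02: print(a[0],b,x.round(4),round(e,4))
E
```

```text
343 [ 0.5438 -0.0515  0.008 ]
348 [ 0.4636 -0.0592  0.008 ]
375 [ 0.5706 -0.1257  0.008 ]
eye [ 0.4843 -0.1438  0.008 ]
rack [ 0.5092 -0.0937  0.    ]
tis [0.4622 0.2088 0.    ]
tal [0.4062 0.4063 0.    ]
med [ 0.4746 -0.3276  0.    ]
S 351 [ 0.547  -0.0509  0.008 ]
S 363 [ 0.5741 -0.1145  0.008 ]
S 312 [ 0.4601 -0.0687  0.008 ]
S eye [ 0.4846 -0.1537  0.008 ]
S rack [ 0.519  -0.0876  0.    ]
S tis [0.4643 0.1985 0.    ]
S med [ 0.4733 -0.3357  0.    ]
343 (351.1, 279.6) [ 0.5455 -0.0514  0.0079] 0.0031
348 (312.9, 283.2) [ 0.462  -0.06    0.0021] 0.0047
375 (351.1, 279.6) [ 0.5515 -0.1183  0.059 ] 0.0149
375 (363.9, 297.1) [ 0.5713 -0.1245  0.0151] 0.0044
```

View pics/topc.png

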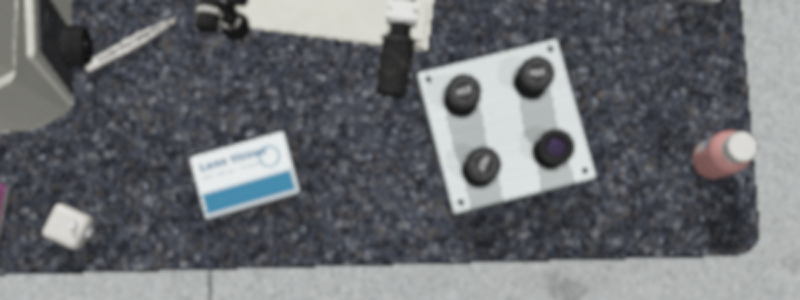

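View pics/sidec.png

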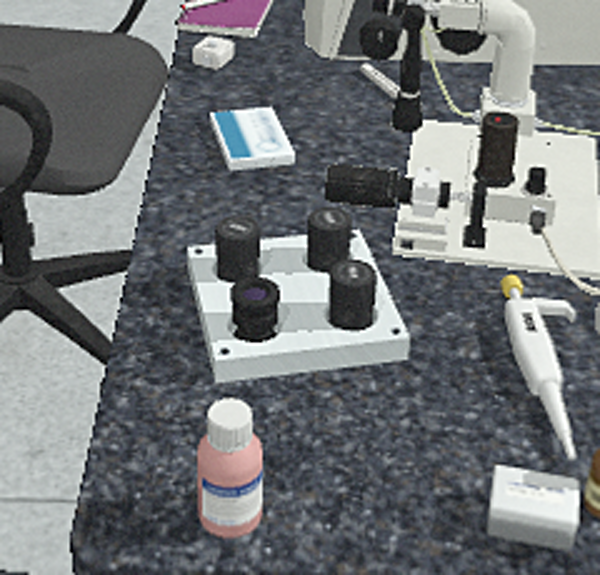

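The top view shows the rack at crop (505,127), with the eyepiece (violet lens) in the near-right well at crop (553,147). The cans are at crop (462,95), (535,76) and (481,166), the pack at (244,175), the tally at (68,226) and the bottle at (725,155). The side view agrees, and shows a black microscope barrel at crop (360,185) just beyond the far-left can.

Next I fit the rack and can geometry to the masks from both views.

```bash
cat > fit.py <<'E'
from h import *
from scipy.optimize import minimize
def proj(c,X): return cv2.projectPoints(np.array(X,float),np.array(c["rvec"],float),np.array(c["tvec"],float),np.array(c["mtx"]),np.array(c["distortion"]))[0][:,0]
def soft(c,X,sh=(480,640)):
    m=np.zeros(sh,np.uint8); cv2.fillConvexPoly(m,np.round((cv2.convexHull(proj(c,X).astype(np.float32))[:,0]+0)*16).astype(np.int32),255,cv2.LINE_AA,4); return m/255.
def box(p,h=.0825,hy=None):
    x,y,yaw,t=p; hy=hy or h; C,S=np.cos(yaw),np.sin(yaw)
    return [(x+C*a-S*b,y+S*a+C*b,z) for a in(-h,h) for b in(-hy,hy) for z in(0,t)]
def cyl(p):
    x,y,t=p; a=np.linspace(0,2*np.pi,24,endpoint=False)
    return [(x+q*np.cos(u),y+q*np.sin(u),z) for q,z in((.019,.024),(.019,.038),(.02,.038),(.02,t)) for u in a]
def fit(model,p0,masks,step):
    f=lambda p:sum(1-np.minimum(a:=soft(c,model(p)),m).sum()/np.maximum(a,m).sum() for c,m in masks)
    s=np.vstack([p0]+[np.add(p0,np.eye(len(p0))[i]*step[i]) for i in range(len(p0))])
    o=minimize(f,p0,method="Nelder-Mead",options=dict(initial_simplex=s,xatol=1e-5,fatol=1e-5,maxiter=400)); return o.x,o.fun
E
python3 - <<'E'
from fit import *
C={n:imaging.capture(n) for n in("top","side")}
hull=lambda m:cv2.fillConvexPoly(np.zeros(m.shape,np.uint8),cv2.convexHull(cv2.findNonZero(m.astype(np.uint8))),1).astype(float)
g=lambda n,l:[d for d in finder.silhouettes(n,l) if d["conf"]>.25]
R={n:g(n,"rack") for n in C}; K={n:g(n,"can_a") for n in C}; Tm={n:g(n,"tissue_pack") for n in C}
for n in C: print(n,[(round(d["conf"],2),np.round(d["rect"])) for d in R[n]+K[n]+Tm[n]])
def clean(m): # largest component
    k,l,s,_=cv2.connectedComponentsWithStats(m.astype(np.uint8)); return l==1+np.argmax(s[1:,4])
def best(D,xy,z,):
    return lambda n:clean(min(D[n],key=lambda d:np.linalg.norm(plane(C[n],[d["rect"][:2]],z)[0][:2]-xy))["mask"])
print("top only rack",fit(lambda p:box([*p,.024]),[.512,-.093,.2],[(C["top"],hull(clean(R["top"][0]["mask"])))],[.01,.01,.1]))
for y0 in(.2,):
  print("tissue",fit(lambda p:box(p,.036,.055),[.463,.203,y0,.013],[(C[n],clean(Tm[n][0]["mask"]).astype(float)) for n in C if Tm[n]],[.01,.01,.1,.005]))
for xy in((.545,-.051),(.462,-.064),(.571,-.122)):
    b=best(K,xy,.045)
    print("can",fit(cyl,[*xy,.065],[(C[n],b(n).astype(float)) for n in C],[.005,.005,.01]),fit(lambda p:cyl([*p,.068]),[*xy],[(C["top"],b("top").astype(float))],[.005,.005]),fit(lambda p:cyl([*p,.068]),[*xy],[(C["side"],b("side").astype(float))],[.005,.005]))
print(plane(C["top"],[(305,206),(303,180)],.08),plane(C["side"],[(352,244),(368,215)],.08))
E
```

```text
top [(0.7, array([365., 222.,  87.,  86.])), (0.88, array([342., 206.,  18.,  21.])), (0.82, array([378., 196.,  21.,  28.])), (0.73, array([350., 243.,  15.,  16.])), (0.97, array([234., 247.,  58.,  42.]))]
side [(0.88, array([340., 294.,  87.,  64.])), (0.78, array([352., 266.,  21.,  30.])), (0.65, array([364., 286.,  23.,  24.])), (0.57, array([316., 271.,  15.,  25.])), (0.81, array([321., 227.,  32.,  19.]))]
top only rack (array([ 0.51459442, -0.09224296,  0.21728608]), np.float64(0.026503435590513047))
tissue (array([0.46448   , 0.20851903, 0.23708255, 0.00660516]), np.float64(0.1522183575769559))
can (array([ 0.5449162 , -0.04126341,  0.06094519]), np.float64(0.24797836301902187)) (array([ 0.54404062, -0.0409685 ]), np.float64(0.12020534893626567)) (array([ 0.54477448, -0.04971597]), np.float64(0.17721093861512494))
can (array([ 0.4633547 , -0.06069457,  0.06103805]), np.float64(0.1883759046965372)) (array([ 0.46289731, -0.06009315]), np.float64(0.1076286425673183)) (array([ 0.46403114, -0.06657187]), np.float64(0.13667593180637239))
can (array([ 0.56432646, -0.12395437,  0.06184614]), np.float64(0.21567571945945163)) (array([ 0.56285322, -0.12254283]), np.float64(0.08497463443748132)) (array([ 0.56443882, -0.13105485]), np.float64(0.09173843558554584))
[[0.5412922  0.03901202 0.08      ]
 [0.59945536 0.04196488 0.08      ]] [[ 0.54680688 -0.01182488  0.08      ]
 [ 0.58932714  0.12932847  0.08      ]]
```

```bash
cat > go.py <<'E'
from h import *
YAW=1.002; O=[np.pi,0,YAW]; D=np.array([np.cos(-.569),np.sin(-.569),0])
CANS=dict(near=(.464,-.0605),far=(.5457,-.042),right=(.5645,-.124)); HUB=np.array([.50,-.085,.15]); ZG=.045
def pick(n):
    x,y=CANS[n]; fingers.ungrasp()
    r.line_to([x,y,.16],ori=O,speed=.3); f0=np.array(r.read_wrist_force())
    r.line_to([x,y,ZG],speed=.15); f1=np.array(r.read_wrist_force()); fingers.clamp(30); r.wait(.15)
    w,g=r.read_gripper_width(),r.read_grip_force()
    f2=np.array(r.read_wrist_force()); r.line_to([x,y,.15],speed=.15); r.wait(.2); f3=np.array(r.read_wrist_force())
    print(n,"w,g",round(w,4),round(g,1),"f",f0.round(1),f1.round(1),f2.round(1),f3.round(1),"t",r.read_time_s())
def shake(n,v=.35,h=.03):
    r.line_to(HUB-h*D,speed=.25)
    for s in(1,-1,1): r.line_to(HUB+s*h*D,speed=v)
    F=[];t0=r.read_time_s()
    while r.read_time_s()-t0<1.2: F.append([r.read_time_s()-t0,*r.read_wrist_force(),*r.read_wrist_torque()]); r.wait(.02)
    F=np.array(F); np.save(f"F_{n}.npy",F); a=F@np.r_[0,D,0,0,0]; 
    print(n,len(F),"along D:",(a-a[-15:].mean())[::2].round(2),"std .2-.7s",a[(F[:,0]>.2)&(F[:,0]<.7)].std().round(3),"w",round(r.read_gripper_width(),4),r.read_time_s())
def put(n):
    x,y=CANS[n]; r.line_to([x,y,.15],speed=.25); r.line_to([x,y,.062],speed=.15); r.line_to([x,y,ZG+.0005],speed=.05)
    print("put f",np.round(r.read_wrist_force(),1)); fingers.ungrasp(); r.wait(.1); r.line_to([x,y,.16],speed=.25)
E
python3 - <<'E'
from fit import *
import go
S=imaging.capture("side"); m=finder.silhouettes("side","rack")[0]["mask"].astype(np.uint8)
hm=cv2.fillConvexPoly(np.zeros_like(m),cv2.convexHull(cv2.findNonZero(m)),1).astype(float)
print("side rack",fit(lambda p:box([*p,.024]),[.512,-.093,.2],[(S,hm)],[.01,.01,.1]))
r.line_to([.105,.42,.3],speed=.3)
q=list(r.read_joint_positions()); print(q)
x,y=go.CANS["near"]; q[0]=np.arctan2(y,x); r.move_j(q); print(r.read_position(),r.read_time_s())
print(kin.inverse_kinematics([x,y,.16],go.O))
E
```

```text
side rack (array([ 0.51395747, -0.09636655,  0.2228312 ]), np.float64(0.025643067611690662))
[np.float64(1.298309825254475), np.float64(0.048158906460705954), np.float64(1.9608256557667156), np.float64(1.5627472327549148e-05), np.float64(1.130919704007607), np.float64(-0.02664541303099404)]
[ 0.43182763 -0.04370379  0.30018573] 4.7667
[-1.55090495e-01  3.06884907e-01  2.02496803e+00 -4.44089210e-16
  8.09739720e-01  4.13705832e-01]
```

```bash
sed -i 's/-.0605)/-.062)/;s/-.042)/-.0435)/;s/-.124)/-.1255)/' go.py
python3 - <<'E'
from go import *
pick("near")
c=imaging.capture("side"); cv2.imwrite("pics/s1.png",cv2.resize(c["color"][150:350,220:460],None,fx=2.5,fy=2.5))
if r.read_gripper_width()>.03: shake("near")
E
```

```text
near w,g 0.0381 30.0 f [ 0.4 -0.9  0.2] [ 0.   0.  -0.3] [0.2 0.5 0.3] [ 0.5 -0.9 -4.2] t 8.55
near 72 along D: [ 0.31 -0.76 -0.04 -1.39 -0.83 -0.05 -0.04 -0.62 -0.93  0.33 -0.35 -0.08
  0.76  0.06  0.18  0.11 -0.06 -0.24  0.16 -0.3   0.46  0.1  -1.2   0.74
  1.04 -0.15 -0.58  0.05 -0.01  0.32 -0.45 -1.12  0.42 -0.1  -0.05 -0.33] std .2-.7s 0.426 w 0.0385 11.025
```

View pics/s1.png

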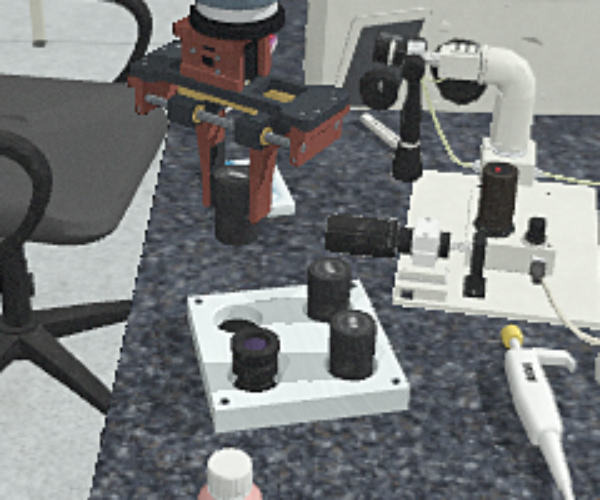

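The can is held upright at crop (237,205) above its empty well at crop (238,318), and the other items haven't moved. The force readings are noisy, so I'll fit a damped 3 Hz sinusoid to them.

```bash
cat > an.py <<'E'
import numpy as np,sys
def an(n):
    F=np.load(f"F_{n}.npy"); F=F[F[:,0]>.08]; t=F[:,0]; d=np.array([np.cos(-.569),np.sin(-.569)])
    Y={"D":F[:,1:3]@d,"N":F[:,1:3]@[-d[1],d[0]],"Z":F[:,3],"tD":F[:,4:6]@d,"tN":F[:,4:6]@[-d[1],d[0]]}
    for k,y in Y.items():
        o=[]
        for f in(1.5,2,2.5,2.8,3.1,3.4,3.8,4.5,5.5,7):
            e=np.exp(-t/.5); A=np.c_[e*np.cos(6.283*f*t),e*np.sin(6.283*f*t),np.ones_like(t)]
            o.append(np.hypot(*np.linalg.lstsq(A,y,rcond=None)[0][:2]))
        print(n,k,"noise",y.std().round(3),"amp@1.5..7Hz",np.round(o,3))
if __name__=="__main__":
    for n in sys.argv[1:]: an(n)
E
python3 an.py near
```

```text
near D noise 0.533 amp@1.5..7Hz [0.707 0.603 0.49  0.479 0.465 0.42  0.334 0.351 0.557 0.379]
near N noise 0.518 amp@1.5..7Hz [0.567 0.485 0.214 0.196 0.175 0.073 0.056 0.357 0.424 0.188]
near Z noise 0.426 amp@1.5..7Hz [0.259 0.285 0.218 0.164 0.152 0.123 0.141 0.157 0.172 0.458]
near tD noise 0.031 amp@1.5..7Hz [0.009 0.021 0.023 0.024 0.026 0.027 0.024 0.01  0.017 0.005]
near tN noise 0.033 amp@1.5..7Hz [0.034 0.027 0.018 0.01  0.005 0.015 0.02  0.034 0.013 0.036]
```

```bash
cat > sh2.py <<'E'
from go import *
def shake2(n,k=3,v=.4,h=.03):
    G=np.arange(.06,.8,.004); A=[]
    r.line_to(HUB-h*D,speed=.25); s=1
    for i in range(k):
        for j in range(2 if i==0 else 1):
            r.line_to(HUB+s*h*D,speed=v); s=-s
        F=[];t0=r.read_time_s()
        while (t:=r.read_time_s()-t0)<.85: F.append([t,*(np.array([*r.read_wrist_force(),*r.read_wrist_torque()])*s)]); r.wait(.004)
        A.append(np.array(F))
    F=np.vstack(A); np.save(f"F2_{n}.npy",F); t=F[:,0]; M=t>.06
    d=D[:2]; Y={"D":F[:,1:3]@d,"tN":F[:,4:6]@[-d[1],d[0]]}
    print(n,len(F),"t",r.read_time_s(),"w",r.read_gripper_width())
    for k_,y in Y.items():
        def lsq(f,m):
            e=np.exp(-t[m]/.5); Q=np.c_[e*np.cos(6.283*f*t[m]),e*np.sin(6.283*f*t[m]),np.ones(m.sum())]
            return np.linalg.lstsq(Q,y[m],rcond=None)[0][:2]
        fs=(2,2.5,2.8,3.1,3.4,3.8,4.5,5.5,7)
        idx=np.repeat(np.arange(k),[len(a) for a in A])
        print(k_,"noise",y[M].std().round(3),"amp",[round(np.hypot(*lsq(f,M)),3) for f in fs]," per-shake @3.1 (cos,sin):",[lsq(3.1,M&(idx==i)).round(3).tolist() for i in range(k)])
        print("  bins",[round(y[(t>=a)&(t<a+.04)].mean()-y[M].mean(),3) for a in np.arange(.0,.84,.04)])
E
python3 -c "
from sh2 import *
shake2('near')"
```

```text
Traceback (most recent call last):
  File "sh2.py", line 9, in shake2
    while (t:=r.read_time_s()-t0)<.85: F.append([t,*(np.array([*r.read_wrist_force(),*r.read_wrist_torque()])*s)]); r.wait(.004)
              ~~~~~~~~~~~~~^^
ValueError: time passes only in moves, steps and waits
```

```bash
sed -i 's/r.wait(.004)/r.wait(.017)/' sh2.py; python3 -c "
from sh2 import *
print([r.read_wrist_force()[0].round(3) for _ in range(3)], r.read_time_s())
shake2('near',4)"
```

```text
[np.float64(1.044), np.float64(1.044), np.float64(1.044)] 12.0167
near 207 t 17.2167 w 0.0384959789721376
D noise 0.482 amp [np.float64(0.239), np.float64(0.264), np.float64(0.246), np.float64(0.167), np.float64(0.058), np.float64(0.09), np.float64(0.115), np.float64(0.316), np.float64(0.114)]  per-shake @3.1 (cos,sin): [[-0.093, -0.046], [-0.49, -0.077], [0.059, 0.074], [-0.106, 0.264]]
  bins [np.float64(0.509), np.float64(0.639), np.float64(0.301), np.float64(0.037), np.float64(0.065), np.float64(0.101), np.float64(0.131), np.float64(-0.095), np.float64(-0.214), np.float64(-0.142), np.float64(-0.149), np.float64(0.041), np.float64(0.087), np.float64(-0.271), np.float64(-0.093), np.float64(0.254), np.float64(-0.252), np.float64(-0.297), np.float64(0.17), np.float64(-0.255), np.float64(0.174)]
tN noise 0.055 amp [np.float64(0.02), np.float64(0.018), np.float64(0.015), np.float64(0.012), np.float64(0.013), np.float64(0.015), np.float64(0.013), np.float64(0.0), np.float64(0.006)]  per-shake @3.1 (cos,sin): [[0.003, -0.008], [-0.005, -0.026], [0.031, 0.009], [0.0, -0.015]]
  bins [np.float64(-0.045), np.float64(-0.025), np.float64(-0.015), np.float64(-0.02), np.float64(-0.015), np.float64(0.001), np.float64(0.014), np.float64(0.006), np.float64(-0.004), np.float64(-0.003), np.float64(0.014), np.float64(0.012), np.float64(0.007), np.float64(-0.004), np.float64(-0.015), np.float64(0.011), np.float64(0.005), np.float64(0.001), np.float64(0.012), np.float64(-0.005), np.float64(0.018)]
```

```bash
python3 -c "
from sh2 import *
put('near'); pick('right')
if r.read_gripper_width()>.03: shake2('right',3)"
```

```text
put f [-0.2  0.1 -4.8]
right w,g 0.0384 30.0 f [-0.9  0.7 -0.1] [-0.6 -0.  -0.2] [-0.8  0.6  1. ] [-0.8 -0.1 -4.8] t 24.1833
right 154 t 28.525 w 0.03916770266826462
D noise 0.72 amp [np.float64(0.745), np.float64(1.14), np.float64(1.382), np.float64(1.498), np.float64(1.455), np.float64(1.276), np.float64(0.751), np.float64(0.57), np.float64(0.531)]  per-shake @3.1 (cos,sin): [[0.66, 1.533], [0.66, 1.21], [0.576, 1.33]]
  bins [np.float64(2.6), np.float64(1.137), np.float64(1.071), np.float64(0.037), np.float64(-0.803), np.float64(-0.667), np.float64(-0.725), np.float64(0.14), np.float64(0.229), np.float64(0.737), np.float64(0.748), np.float64(-0.501), np.float64(-0.449), np.float64(-0.63), np.float64(-0.071), np.float64(-0.145), np.float64(0.194), np.float64(0.116), np.float64(0.365), np.float64(-0.348), np.float64(-0.298)]
tN noise 0.086 amp [np.float64(0.059), np.float64(0.126), np.float64(0.179), np.float64(0.199), np.float64(0.182), np.float64(0.137), np.float64(0.07), np.float64(0.058), np.float64(0.041)]  per-shake @3.1 (cos,sin): [[-0.14, -0.123], [-0.145, -0.114], [-0.18, -0.137]]
  bins [np.float64(-0.329), np.float64(-0.12), np.float64(-0.061), np.float64(0.047), np.float64(0.127), np.float64(0.071), np.float64(0.044), np.float64(-0.051), np.float64(-0.087), np.float64(-0.078), np.float64(-0.039), np.float64(0.038), np.float64(0.076), np.float64(0.067), np.float64(0.029), np.float64(-0.046), np.float64(-0.085), np.float64(-0.064), np.float64(-0.006), np.float64(0.032), np.float64(0.054)]
```

The right-hand can shows a clear, repeatable 3.1 Hz ring of about 1.5 N, against about 0.15 N with scattered phase for the near one. It's the rattling can, so I'll carry it to the pack on a path that stays clear of the microscope.

Run:
```python
from go import *
r.line_to([.42,-.06,.17],speed=.15); r.line_to([.42,.14,.17],speed=.15); r.line_to([.464,.206,.15],speed=.1); r.wait(2)
print(r.read_position(),r.read_gripper_width(),r.read_grip_force(),np.round(r.read_wrist_force(),1),r.read_time_s())
T=imaging.capture("top");S=imaging.capture("side")
for n,c in(("t",T),("s",S)):
    for l in("can_a","eyepiece","tally","medium","tissue_pack"): print(n,l,[(round(d["conf"],2),np.round(d["location"],1),plane(c,[d["location"]],.113 if 0 else (.008 if l in("can_a","eyepiece") else 0))[0][:2].round(3)) for d in finder.pinpoint("top" if n=="t" else "side",l)][:4])
a=cv2.resize(T["color"][160:310,110:510],None,fx=1.5,fy=1.5); b=cv2.resize(S["color"][90:350,220:460],None,fx=1.4,fy=1.4)
o=np.zeros((600,600,3),np.uint8); o[:225]=a; o[228:228+b.shape[0],:b.shape[1]]=b; cv2.imwrite("pics/end.png",o)
```

```text
[0.46400559 0.20597729 0.14999469] 0.038888259022045575 29.858712572604418 [ 0.4  0.8 -3.5] 33.5167
t can_a [(0.88, array([349.1, 245.3]), array([ 0.462, -0.061])), (0.83, array([339.4, 208.4]), array([ 0.549, -0.041]))]
t eyepiece [(0.79, array([385.2, 236.3]), array([ 0.481, -0.145])), (0.54, array([344., 207.]), array([ 0.552, -0.052]))]
t tally []
t medium [(0.73, array([463.1, 237.7]), array([ 0.474, -0.328]))]
t tissue_pack [(0.62, array([236.4, 247.7]), array([0.464, 0.2  ]))]
s can_a [(0.63, array([318.1, 283.3]), array([ 0.472, -0.069])), (0.52, array([323.3, 189. ]), array([0.466, 0.426]))]
s eyepiece [(0.7, array([321.4, 306.4]), array([ 0.483, -0.15 ])), (0.69, array([347.3, 278.5]), array([ 0.538, -0.047]))]
s tally [(0.62, array([311.5, 375.3]), array([ 0.472, -0.337])), (0.55, array([301.6, 194.4]), array([0.4, 0.4])), (0.35, array([351.1, 277.9]), array([ 0.548, -0.033]))]
s medium [(0.58, array([310., 373.]), array([ 0.469, -0.332]))]
s tissue_pack [(0.6, array([323.2, 228.6]), array([0.474, 0.193])), (0.43, array([321.8, 191.1]), array([0.462, 0.427]))]
```

View pics/end.png

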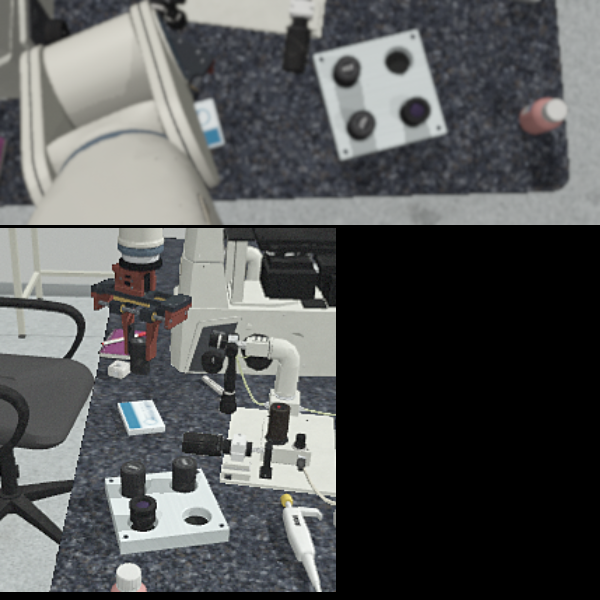

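The rattling can hangs upright over the pack (side panel, about (140,355)). Both quiet cans stand in their wells at (133,480) and (185,473), and the eyepiece, bottle and tally are where they were. I'll check quickly that the replaced can is fully seated, then hand in.

Run:
```python
from h import *
a=cv2.imread("pics/side0.png",0).astype(np.float32); b=cv2.cvtColor(imaging.capture("side")["color"],cv2.COLOR_BGR2GRAY).astype(np.float32)
for n,(x,y,w,h) in dict(near=(304,256,24,28),far=(340,250,24,30),eye=(310,283,24,26)).items():
    m=cv2.matchTemplate(cv2.resize(b[y-6:y+h+6,x-6:x+w+6],None,fx=4,fy=4,interpolation=2),cv2.resize(a[y:y+h,x:x+w],None,fx=4,fy=4,interpolation=2),cv2.TM_CCOEFF_NORMED)
    _,v,_,p=cv2.minMaxLoc(m); print(n,v,np.array(p)/4-6)
```

```text
near 0.9958979487419128 [0. 0.]
far 0.8863338828086853 [0. 0.]
eye 0.991347074508667 [0. 0.]
```

```bash
python3 -c "
from station import r
print(r.read_qd(), r.close_job())"
```

```text
the job is handed in; nothing more can be done
[-0.00066655  0.0001794   0.00040814 -0.00017484 -0.00146797  0.00014149] None
```

I handed the job in with the rattling can (from the far-right well) held upright and still about 10 cm above the lens tissue pack; the near-left can tested quiet and is back in its well, and I left the far-left can in place unshaken because the rattle was already clear.

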